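# Clear the badge press, shuttle the next badge in and hold the lever level

## Task

Move the two finished badges from the badge press's catch tray into the order tote and slide the die that holds the next badge fully home under the ram. Then swing the press lever down until it is level, no more than a few degrees past it, and finish while still holding it there, so that the pad keeps the magnet pressed on while its adhesive takes. Leave the other things on the desk where they are.

Things in the scene. Friction and masses are not known exactly. Their poses are not given: they have to be found in the camera images.
- press: small grey bench press, fixed: base 175 x 112 mm, column at back, head 64 mm wide from z 85 to 137 mm over the die; ram bar up to z 177. Origin on the worktop under the ram axis; x points to the column, y to the side where the shuttle comes out, z up. The lever's hinge axis is parallel to y through x = 32, z = 110 mm; it swings in the plane y = -49 mm and points to -x.
- lever (a joint): press lever hinge, rad: 0 = at rest, sprung up 0.6 (34 degrees) above level; grows as the front end swings down; 0.6 = level; it could go on to 0.9. A return spring always lifts it and a sprung pad resists from about 0.43 on: at the grip about 1.5 N at the start, about 9 N straight down to hold it level. 22 mm of ram travel per rad.
- lever_grip (a point): middle of the black hand grip (26 mm thick, 80 mm long, on an 11 mm steel rod) on the lever's axis, 170 mm from the hinge axis. In the press frame x = 32 - 170 cos(e), y = -49, z = 110 + 170 sin(e) mm with e = 0.6 - lever. It can be pinched from above, fingers on its two y sides, and turns between the pads; or be pushed down from above.
- shuttle (a joint): travel of the die shuttle, m: 0 = pulled out to +y of the press (start), 0.085 = home against its stop under the ram. Sliding friction about 1.5 N, no spring.
- shuttle_knob (a point): centre of the top of the shuttle's upright black knob, 20 mm thick over its upper 24 mm, top 63 mm above the worktop, 38 mm tall on the aluminium shuttle plate. In the press frame x = 0, y = 160 mm when out and y = 75 mm when home: it travels toward -y.
- nest (a point): centre of the floor of the round nest on the shuttle, 25.5 mm above the worktop; its rim is 51 mm wide outside and 9.5 mm high, about 41 mm wide inside.
- ram: the press ram, a 19 mm square steel bar running vertically through the head, with a sprung rubber-faced pad (29 mm across) at its lower end, 44 mm above the worktop at rest, about 9 mm over a badge in the nest. Origin at the press origin, lowered by the ram travel.
- badge_a: round magnet badge, a disc of 38 mm diameter and 9 mm thick with a slightly domed face, 22 g; origin at the centre of its underside, z up; a finished one, lying in the catch tray
- badge_b: round magnet badge, a disc of 38 mm diameter and 9 mm thick with a slightly domed face, 22 g; origin at the centre of its underside, z up; a finished one, lying in the catch tray
- badge_c: round magnet badge, a disc of 38 mm diameter and 9 mm thick with a slightly domed face, 22 g; origin at the centre of its underside, z up; the next one, lying in the nest of the shuttle; it rides along and stays there
- catch_tray: shallow fixed steel tray beside the press under its chute, 160 (x) x 150 (y) x 15 mm, wall 3 mm, floor 3 mm thick; origin under its centre, x and y along its sides
- tote: grey plastic open box standing loose on the worktop, 0.45 kg, 160 (x) x 120 (y) x 62 mm with a 5 mm outside rim lip, wall 3 mm, floor 3 mm thick; origin under its centre, x along its longer side
- glue_stick: bystander: standing glue stick, 26 mm thick, 90 mm tall
- sticky_notes: bystander: square pad of notes, 76 x 76 x 13 mm
- eraser: bystander: small block eraser, 22 x 46 x 13 mm
- sharpener: bystander: small pencil sharpener, 15 x 25 x 12 mm
- binder_clip: bystander: small binder clip, 38 x 32 x 20 mm
Not all that is in view belongs to the job. Leave any orange or purple look-alike of the badge_c alone.

How it is judged:
On the way, in this order (a step that is already met when the one before it is completed fails the run):
1. both finished badges lie in the tote and the die is fully home with its badge, in either order (x of badge_a in the frame of tote between -0.078 and 0.078 m and y of badge_a in the frame of tote between -0.058 and 0.058 m and z of badge_a in the frame of tote between -0.005 and 0.035 m and x of badge_b in the frame of tote between -0.078 and 0.078 m and y of badge_b in the frame of tote between -0.058 and 0.058 m and z of badge_b in the frame of tote between -0.005 and 0.035 m and angle between tote's own z axis and vertical below 0.15 rad and value of joint shuttle above 0.081 m and horizontal distance between badge_c and nest below 0.006 m), for 0.2 s.
2. the lever is held level by the fingers with the pad pressing on the badge (value of joint lever between 0.5 and 0.7 rad and contact force between ram and badge_c above 12 N and contact force between the fingers and lever above 2 N), for 0.5 s.
At the end, for the whole second after the job is handed in: Fingers hold the lever level (0.50 to 0.70 rad; level is 0.60) with over 2 N, the pad presses the badge in the die with over 12 N, the die is home (over 81 of 85 mm) with its badge within 6 mm of the nest centre, and both finished badges lie in the upright tote (all of step 1 and all of step 2); the arm keeps its last pose, push and grip.
It fails at once if the lever is swung too far past level (over 0.74 rad) and the badge is crushed (value of joint lever above 0.74 rad).
It fails at once if the lever is swung down while the die is not home (value of joint lever above 0.35 rad and value of joint shuttle below 0.078 m).
It fails at once if one of the other things on the desk is moved over 30 mm (distance of any of glue_stick, sticky_notes, eraser, sharpener, binder_clip from where it was at the start of the episode above 0.03 m).
It also fails if it takes over 70 s, if anything falls off the work surface, if the arm or the gripper's body presses on something with over 40 N, if the wrist force passes 120 N, or if a joint passes its speed limit or range.

## Robot

A 7-joint arm with a two-finger parallel gripper is mounted at the origin on a cart in front of the work surface, level with it; the furniture and walls round the work are solid. World frame = base frame: x ahead of the robot, y to its left, z up, the work surface at z = 0. Lengths are in m, angles in rad, forces in N, time in s.
With the tool pointing down it reaches from about 0.425 to 0.825 m from the base axis. Payload 3.6 kg.
Tool frame: the origin (TCP) lies at the very end of the fingers, on their centre line; the grasp point (between the pads) lies 19 mm behind it; z points along the fingers, y is the line along which they close (so a half turn about z gives the same grasp; the last joint's range is limited). The gripper opens to 85 mm and grips with 20 to 120 N. Pads are 22 mm wide; open, the fingers measure 114 mm over their backs; the gripper's body (76 mm by 85 mm) begins 54 mm behind the grasp point. The pads swing forward as they close: fully open they stand 13 mm farther back than shut.
Start: joints at [-1.335, 0.615, -0.013, 1.423, 0.008, 1.103, -0.04], TCP at [0.169, 0.628, 0.231] pointing down, gripper open.
Joint ranges: [-3.12, 3.12], [-0.3, 2.06], [-1.34, 1.32], [0.26, 2.42], [-1.36, 4.5], [0.01, 1.98], [-2.84, 2.84]. Speed limits (rad/s): [2.79, 2.79, 3.14, 3.14, 3.14, 3.14, 3.14].

## Interface

Orientations are given as [roll, pitch, yaw] about the fixed x, y, z axes, in that order (R = Rz(yaw) Ry(pitch) Rx(roll)).
In Python, from cell import read_state, eyes, ticket gives the robot as it stands.
- The arm moves only by the shell command python3 -m pendant 'ROWS' [FORCE]. ROWS is text: rows parted by semicolons, each of 5 numbers parted by spaces: the opening, from 0 (shut) to 1 (fully open), then the shift along the tool's x, y, z in mm, then the turn about the tool's z in degrees. A call has 1 to 5 rows; each row shifts and turns the commanded pose from where the row before left it, along the tool's axes as they then stand; what a row does not reach is not made up. A row lasts 1/12 s, in which the tool goes at most 41.7 mm and 7.16 degrees, less where a joint would pass 70% of its speed; a pose out of reach is approached as far as the arm can. A call is refused whole if a number of a shift passes 41.7 or a number of a turn 7.16, either way. A call with a gripper value outside its range is refused whole. The fingers move at their own pace and stop on an object; FORCE is the grip in N (left out, the last holds). Time passes only in rows, so rows that do not move let the fingers close. It gives the time, the measured TCP pose, the force, the opening and the grip force at its end, in the units of the state.
- read_state(): the state, without advancing time (a new reading comes with each control period).
- eyes.camera(name): name is "side" or "top"; returns the picture (384x512x3 uint8, red, green, blue); there is no depth.
- eyes.camera_params(name): a dict with "fovy" (degrees; the focal length in pixels is half the picture's height over the tangent of half this angle, whatever the lens; pixels are square), "cx", "cy" (the principal point, pixels), "rvec" (rotation vector, rad) and "tvec" (3), from world to camera coordinates, as OpenCV has them. Camera axes: x right, y down, z forward; pixel columns grow to the right and rows downward; lengths in m; the calibration is good to about 2 mm. A picture is of the moment at which its call begins. camera_params takes no time and is no camera call.
- ticket.finish_job(): hands the job in; it is judged then, once.
Trained networks look in the newest picture that a camera, given by its name, has taken for a name from the list of things; names that differ only in an ending like _2 or _b are one class to them, and where a whole thing is asked for, a point or a joint stands for the part that bears it (a point fixed in the world has none). Each returns a list of dicts, best first, with "p" (0 to 1); they miss things now and then, are a little off and sometimes report something else, mostly with a low value. They report only what shows in the picture. A call takes as long as a camera call. They do not tell look-alikes from the thing itself.
- eyes.masks_of(camera, target): "mask" (384x512 bool, what is visible of it) and "rect" ([centre column, centre row, width, height] in pixels, round what is visible of it).
The state is a dict: "t": time; "joint_positions": joint angles; "dq": joint speeds; "effort": joint torques, N m; "position": TCP position; "tcp_rot": TCP orientation; "force": force on the tool from outside, world axes, zero at the start; "torque": the same for the moment, N m; "finger_gap": finger opening in m; "grip_force": force on a finger pad.
Only numpy, scipy, OpenCV 4.12 (cv2) and the standard library are available. Lean on these libraries where they do the work, as an engineer would, in place of code of your own. Each camera call takes 0.05 s, during which the arm holds its last target. There are 200 camera calls.

## Working session

There is one attempt and no reset: what is moved stays moved. The work goes in short steps, Python scripts to look and compute and a shell command to move; the robot and the scene stay as the last step left them, time stands still between calls to the robot, and variables do not carry over. Pictures are saved under pics/ and viewed, at most 10 in all, crops included, and the job is handed in when it is done.

```bash
mkdir -p pics; ls
cat > h.py <<'E'
import numpy as np, cv2
from cell import read_state, eyes, ticket
def P(n):
    p=eyes.camera_params(n); f=192/np.tan(np.radians(p["fovy"])/2)
    K=np.array([[f,0,p["cx"]],[0,f,p["cy"]],[0,0,1]]); R=cv2.Rodrigues(np.array(p["rvec"],float))[0]
    return K,R,np.array(p["tvec"],float)
def proj(n,X):
    K,R,t=P(n); c=K@(R@np.array(X,float)+t); return c[:2]/c[2]
def onz(n,px,z):
    K,R,t=P(n); d=R.T@np.linalg.inv(K)@np.array([px[0],px[1],1.]); o=-R.T@t
    return o+d*(z-o[2])/d[2]
def tri(pa,pb,a="top",b="side"):
    Ms=[]
    for n in(a,b):
        K,R,t=P(n); Ms.append(K@np.c_[R,t])
    X=cv2.triangulatePoints(Ms[0],Ms[1],np.array(pa,float).reshape(2,1),np.array(pb,float).reshape(2,1))[:,0]
    return X[:3]/X[3]
def save(n,f): 
    im=eyes.camera(n); cv2.imwrite("pics/"+f,cv2.resize(im[:,:,::-1],(768,576),interpolation=cv2.INTER_CUBIC)); return im
E
python3 - <<'E'
from h import *
np.set_printoptions(precision=3,suppress=True)
for n in("top","side"):
    save(n,n+"0.png"); K,R,t=P(n); print(n,K[0,0],K[:2,2],-R.T@t,R[2])
    for g in["badge_a","press","lever_grip","shuttle_knob","nest","ram","catch_tray","tote","glue_stick"]:
        try:
            for r in eyes.masks_of(n,g)[:5]:
                m=r["mask"]; ys,xs=np.nonzero(m); print(g,round(r["p"],2),np.round(r["rect"],1),np.round([xs.mean(),ys.mean()],1),m.sum())
        except Exception as e: print(g,e)
s=read_state();print(s["position"],s["tcp_rot"],s["finger_gap"],s["t"],s["force"])
E
```

```text
pics
top 473.2857954269183 [258.973 189.064] [ 0.263 -0.103  1.54 ] [ 0.216  0.004 -0.976]
badge_a 0.64 [200.6 262.4   9.2  13.5] [200.7 260.2] 91
badge_a 0.62 [288.  206.2  15.3  12.4] [290.5 206.1] 104
badge_a 0.61 [196.9 167.    5.9  11.4] [196.  165.3] 102
badge_a 0.43 [245.2 256.1  12.9  11.1] [246.2 254.1] 96
badge_a 0.4 [290.8 184.2  14.6  12.8] [291.6 183.2] 107
press 0.9 [227.1 188.8  86.   71.2] [232.1 189.2] 2965
lever_grip 0.86 [253.9 196.8  14.5  53.4] [253.4 198.7] 380
lever_grip 0.47 [149.6 195.5  12.5   7.2] [151.3 194.8] 65
shuttle_knob 0.25 [290.2 206.3  14.   12.3] [290.8 206.1] 89
nest 0.73 [202.2 194.6  34.6  17.6] [199.8 195.4] 488
nest 0.7 [237.5 183.8   5.6   6.4] [235.4 182.2] 47
nest 0.42 [306.6 145.9   8.6   9.1] [306.4 146.1] 87
ram 0.68 [202.9 196.2  35.1  22.3] [199.7 195.3] 498
ram 0.64 [235.9 184.3   4.9   8.6] [235.4 182.1] 48
ram 0.19 [227.3 189.8  81.1  70.1] [232.1 189.7] 2984
catch_tray 0.87 [292.1 195.2  48.9  51.8] [292.1 194.7] 2069
catch_tray 0.3 [252.4 195.6  14.2  60.3] [253.2 198.2] 377
tote 0.67 [360.1 215.7  51.6  55.6] [359.5 216. ] 2380
[... 382 characters left out ...]
59.4 225.8 101.7 126.4] [245.5 227.9] 5014
press 0.41 [265.9 194.5  56.4  38.8] [271.4 193.1] 1176
press 0.3 [243.7 269.1  30.4  40.6] [243.3 271.2] 817
lever_grip 0.63 [273.6 177.2  70.3  31.9] [285.6 173.7] 362
shuttle_knob 0.84 [243.  268.2  28.7  41.7] [243.  270.2] 802
nest 0.67 [243.7 268.   29.2  41.3] [243.5 270.6] 760
ram 0.62 [247.4 209.6  12.1  46.9] [248.1 206. ] 219
ram 0.61 [242.1 266.5  27.   41.3] [242.9 269.6] 865
catch_tray 0.69 [266.1 193.3  55.3  41.4] [271.5 192.4] 1121
tote 0.62 [298.9 150.8  60.5  46.1] [299.  149.3] 1724
glue_stick 0.63 [240.7 150.7   8.3  21.7] [240.5 149.7] 168
[0.169 0.628 0.231] [ 3.142 -0.     2.879] 0.08530803545438624 1.0 [ 0.258 -0.573  0.243]
```

View pics/top0.png

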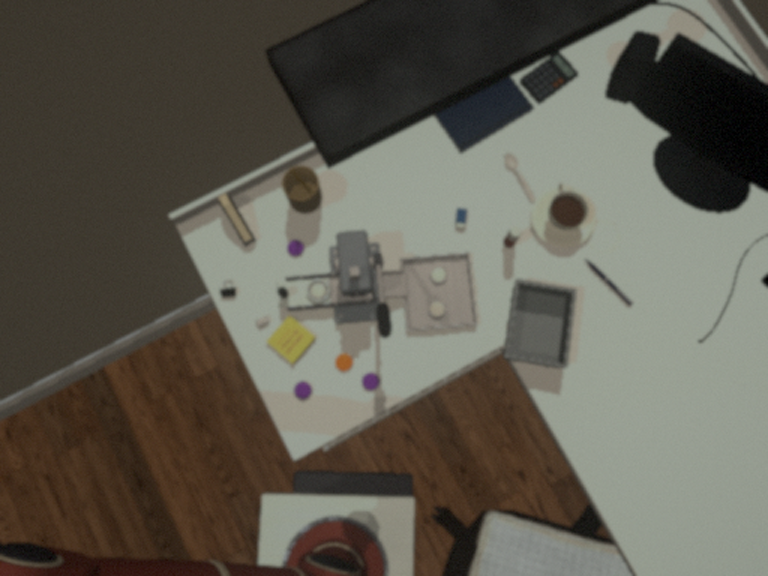

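View pics/side0.png

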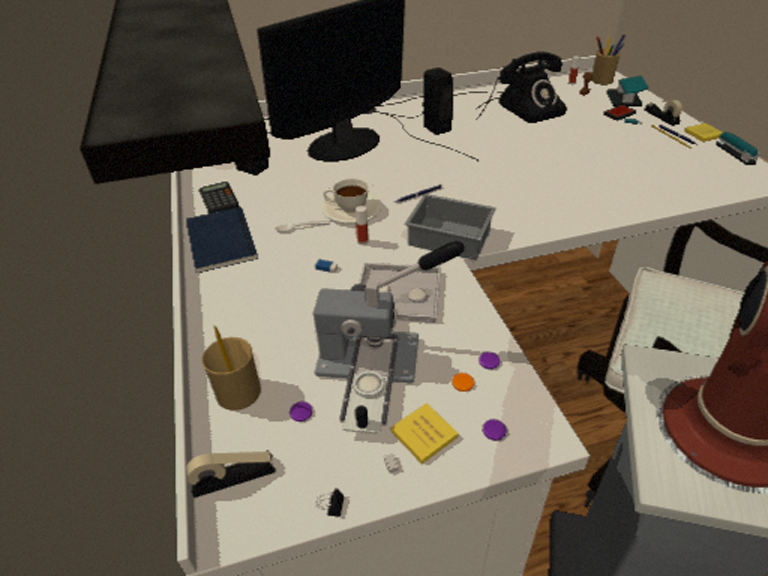

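The top view shows the press at (235,180) in 512-px units. The shuttle comes out left to the knob at (189,195), the grip is at (256,213), the tray holds two white badges at (291,206) and (292,183), and the tote is at (360,216). The purple and orange discs are look-alikes. The side view agrees, with the knob at (241,274) and the grip at (294,171).

Run:
```python
from h import *
np.set_printoptions(precision=4,suppress=True)
pt={"knobtop":((189,194),(241,272)),"grip":((255.8,213),(294,170.5)),"badge1":((290.8,206.1),(277.6,196.4)),"nestbadge":((212,194),(246,255)),
"glue top":((339.5,160),(241,139.5))}
for k,(a,b) in pt.items():
    X=tri(a,b); print(k,X,proj("top",X)-a,proj("side",X)-b)
print("b1",onz("top",(290.8,206.1),.012),onz("side",(277.6,196.4),.012))
print("b2",onz("top",(291.8,183.3),.012))
print("ram top",onz("top",(235.4,182.1),.177))
for n in("top","side"):
    eyes.camera(n)
    for g,z in(("tote",.062),("catch_tray",.015)):
        r=eyes.masks_of(n,g)[0]; c=cv2.findContours(r["mask"].astype(np.uint8),0,1)[0]; c=max(c,key=cv2.contourArea)
        rr=cv2.boxPoints(cv2.minAreaRect(c)); 
        Q=np.array([onz(n,p,z) for p in rr])
        print(n,g,r["p"],Q[:,:2].tolist(),Q.mean(0),np.linalg.norm(Q-np.roll(Q,1,0),axis=1))
    crop=eyes.camera(n); crop=crop[140:300,180:400] if n=="top" else crop[110:290,180:350]
    cv2.imwrite(f"pics/{n}c.png",cv2.resize(crop[:,:,::-1],None,fx=3.3,fy=3.3,interpolation=cv2.INTER_CUBIC))
```

```text
knobtop [0.57   0.1268 0.0566] [-0.0033 -0.141 ] [0.2948 0.0792]
grip [ 0.4883 -0.09    0.2021] [-0.0031  0.1198] [-0.2119 -0.0571]
badge1 [ 0.5482 -0.2029  0.005 ] [ 0.0009 -0.1236] [0.203  0.0544]
nestbadge [0.5775 0.0559 0.0307] [-0.0051 -0.222 ] [0.4371 0.1171]
glue top [ 0.6901 -0.3497  0.0937] [-0.1758 -1.9066] [2.8283 0.7292]
b1 [ 0.5464 -0.2024  0.012 ] [ 0.5474 -0.1954  0.012 ]
b2 [ 0.6234 -0.205   0.012 ]
ram top [ 0.584  -0.0271  0.177 ]
top tote 0.66 [[0.43307550665291544, -0.33411477182828075], [0.6130849831841954, -0.3630152107765282], [0.5948794845052638, -0.501674696596653], [0.41584981454029224, -0.4693258662264015]] [ 0.5142 -0.417   0.062 ] [0.1363 0.1823 0.1398 0.1819]
top catch_tray 0.84 [[0.6585999455428515, -0.11992554078428877], [0.6790108998460371, -0.2726471767759816], [0.5134889134324895, -0.2895144156088454], [0.4939315512672563, -0.14021009033273374]] [ 0.5863 -0.2056  0.015 ] [0.1659 0.1541 0.1664 0.1506]
side tote 0.83 [[0.6006872755889943, -0.2949770522271321], [0.6162365841928467, -0.5152055696155509], [0.4239224484980132, -0.4698323857137725], [0.43139076992739345, -0.2646517077528817]] [ 0.5181 -0.3862  0.062 ] [0.172  0.2208 0.1976 0.2053]
side catch_tray 0.56 [[0.5908850735800208, -0.11396607435998862], [0.6210027482089266, -0.2780681388955747], [0.5151165939211022, -0.2870611988757473], [0.49618059326542446, -0.12355313495296727]] [ 0.5558 -0.2007  0.015 ] [0.0952 0.1668 0.1063 0.1646]
```

View pics/topc.png

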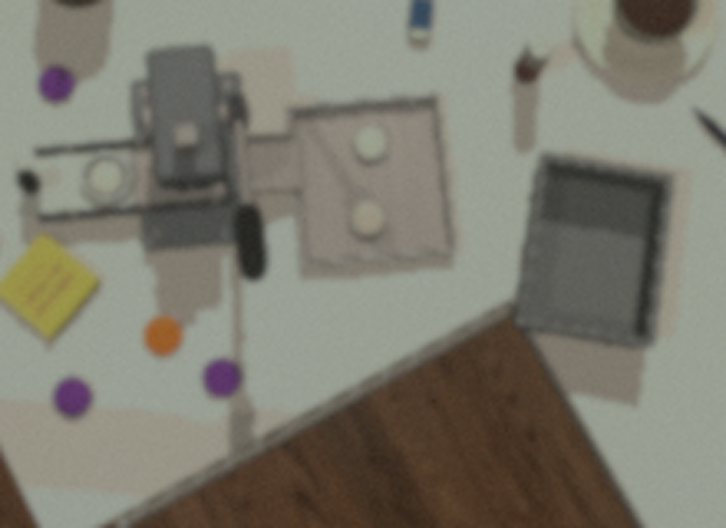

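View pics/sidec.png

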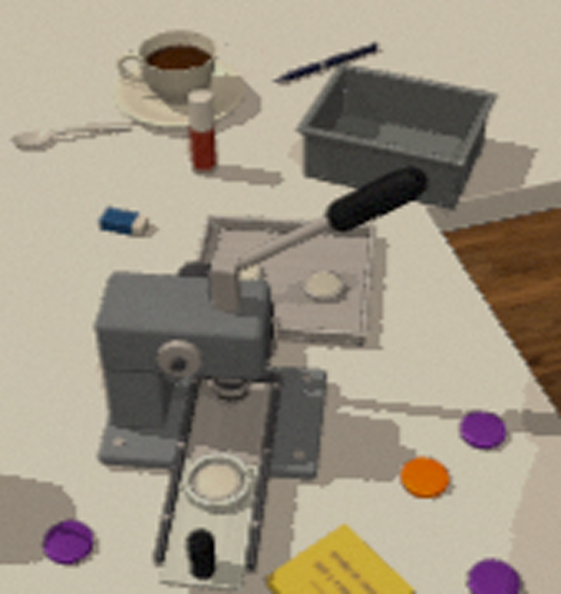

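The crops show the same layout: badges at (292.1,183.3) and (291.5,205.8), knob at (188.8,194.8), nest at (212.1,193.6). Next I fit the press pose.

```bash
cat >> h.py <<'E'
def rel(X,Y=None,yaw=None):
    """shift (mm) in tool axes from the measured TCP to world X"""
    s=read_state(); ro=s["tcp_rot"]
    from scipy.spatial.transform import Rotation as Ro
    return np.round(Ro.from_euler("xyz",ro).as_matrix().T@(np.array(X)-s["position"])*1000,1)
E
python3 - <<'E'
from h import *
from scipy.optimize import least_squares
np.set_printoptions(precision=4,suppress=True)
e=.6; L={"knob":[0,.160,.063],"nest":[0,.085,.034],"grip":[.032-.17*np.cos(e),-.049,.110+.17*np.sin(e)],"ram":[0,0,.177]}
O={"knob":((188.8,194.8),(240.9,273)),"nest":((212.1,193.6),(245.5,256.4)),"grip":((255.8,213),(294,170.5)),"ram":((235.8,181.5),None)}
def w(p,X): c,s=np.cos(p[2]),np.sin(p[2]); return np.array([p[0]+c*X[0]-s*X[1],p[1]+s*X[0]+c*X[1],X[2]])
def res(p):
    return np.concatenate([proj(n,w(p,L[k]))-o for k in L for n,o in zip(("top","side"),O[k]) if o])
r=least_squares(res,[.584,-.027,.1]); p=r.x; print(p,r.fun.reshape(-1,2))
for k in L: print(k,w(p,L[k]))
print("approach",w(p,[0,.205,.045]),"home contact",w(p,[0,.0995,.045]))
print("level grip",w(p,[-.138,-.049,.110]))
print("b1",tri((291.5,205.8),(278.2,196.7)),"b2",onz("top",(292.1,183.3),.012))
print(rel(w(p,[0,.205,.15])),proj("side",onz("top",(292.1,183.3),.012)))
E
```

```text
[ 0.5883 -0.0266  0.1267] [[-1.7692 -0.7991]
 [ 0.4606 -0.6383]
 [-0.7348 -0.0645]
 [ 0.6768 -1.597 ]
 [-0.4025  0.3231]
 [ 0.2893 -0.961 ]
 [-0.4875 -0.8131]]
knob [0.5681 0.1321 0.063 ]
nest [0.5775 0.0577 0.034 ]
grip [ 0.487  -0.0889  0.206 ]
ram [ 0.5883 -0.0266  0.177 ]
approach [0.5624 0.1767 0.045 ] home contact [0.5757 0.0721 0.045 ]
level grip [ 0.4576 -0.0927  0.11  ]
b1 [ 0.5486 -0.2054  0.0021] b2 [ 0.6234 -0.206   0.012 ]
[-497.2 -333.3   81.3] [253.9437 190.6871]
```

```bash
python3 -m pendant '0 0 0 0 -7;0 0 0 0 -7;0 0 0 0 -7;0 0 0 0 -1;0 0 0 0 0' 40
python3 - <<'E'
from h import *
print(rel([.5624,.1767,.15]),read_state()["tcp_rot"])
E
```

```text
t: 1.82
position: [0.169, 0.6276, 0.2313]
tcp_rot: [3.142, -0.0, -3.023]
force: [0.8, -0.2, -0.1]
finger_gap: 0.0257
grip_force: 0.0
[-337.2 -494.3   81.2] [ 3.14157695e+00 -3.32397722e-04 -3.02277918e+00]
```

```bash
python3 -m pendant '0 -22 -32 5 0;0 -22 -32 5 0;0 -22 -32 5 0;0 -22 -32 5 0;0 -22 -32 5 0' >/dev/null; python3 -m pendant '0 -22 -32 5 0;0 -22 -32 5 0;0 -22 -32 5 0;0 -22 -32 5 0;0 -22 -32 5 0' >/dev/null; python3 -m pendant '0 -22 -32 5 0;0 -22 -32 5 0;0 -22 -32 5 0;0 -22 -32 5 0;0 0 0 0 0'
python3 - <<'E'
from h import *
print(rel([.5624,.1767,.045]),read_state()["tcp_rot"])
E
```

```text
t: 3.07
position: [0.5351, 0.2093, 0.1604]
tcp_rot: [-3.133, 0.003, -3.038]
force: [0.2, -1.2, -0.6]
finger_gap: -0.0002
grip_force: 0.0
[-23.4 -34.3 115.7] [-3.13343315  0.00323996 -3.03840933]
```

```bash
python3 -m pendant '0 -11 -17 30 0;0 -11 -17 30 0;0 0 0 30 0;0 0 0 25 0;0 0 0 0 0'
python3 - <<'E'
from h import *
print(rel([.5624,.1767,.045]),rel([.5757,.0721,.045]),read_state()["tcp_rot"])
save("side","s1.png")
E
```

```text
t: 3.48
position: [0.5512, 0.1874, 0.0414]
tcp_rot: [-3.139, -0.01, -3.023]
force: [-1.5, 0.2, -0.5]
finger_gap: -0.0004
grip_force: 0.0
[ -9.8 -11.9  -3.6] [ -10.7 -117.4   -3.3] [-3.13864002 -0.01016841 -3.02346989]
```

View pics/s1.png

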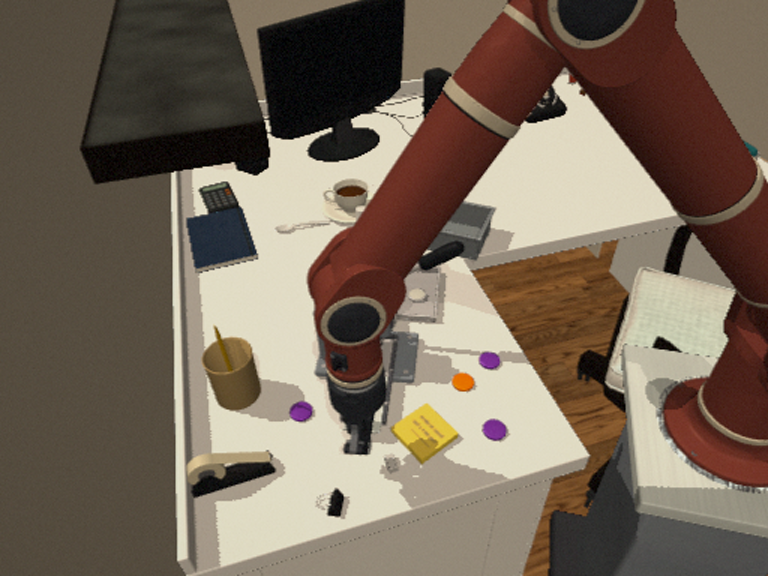

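The side view shows the closed fingers at about (237,290), just outside the knob, with the arm clear of the lever. I'll centre the tool and push.

```bash
python3 -m pendant '0 -5 0 -2 0;0 0 0 0 0;0 0 0 0 0'; python3 -m pendant '0 -1 -12 0 0;0 0 -12 0 0;0 0 -12 0 0;0 0 -12 0 0;0 0 -12 0 0';  python3 -m pendant '0 0 -12 0 0;0 0 -12 0 0;0 0 -8 0 0;0 0 0 0 0;0 0 0 0 0'
python3 - <<'E'
from h import *
print(rel([.5624,.1767,.045]),rel([.5757,.0721,.045]),read_state()["tcp_rot"])
E
```

```text
t: 3.78
position: [0.5616, 0.1907, 0.0507]
tcp_rot: [3.14, 0.005, -3.021]
force: [-0.6, -1.1, -0.3]
finger_gap: 0.0001
grip_force: 0.0
t: 4.2
position: [0.5683, 0.1291, 0.0488]
tcp_rot: [3.141, 0.001, -3.021]
force: [-0.6, 2.0, 1.3]
finger_gap: -0.0004
grip_force: 1.4
t: 4.62
position: [0.5715, 0.0968, 0.0479]
tcp_rot: [-3.14, -0.001, -3.022]
force: [0.1, -0.0, -0.4]
finger_gap: 0.0001
grip_force: 0.0
[-0.5 80.4  2.8] [ -1.3 -25.    2.9] [-3.14037392e+00 -1.32642863e-03 -3.02222921e+00]
```

```bash
python3 -m pendant '0 0 -6 0 0;0 0 -6 0 0;0 0 -6 0 0;0 0 -3 0 0;0 0 0 0 0'; python3 -m pendant '0 0 -2 0 0;0 0 -2 0 0;0 0 0 0 0'; python3 -m pendant '0 0 -2 0 0;0 0 -2 0 0;0 0 0 0 0'
```

```text
t: 5.03
position: [0.5742, 0.0761, 0.0481]
tcp_rot: [-3.14, -0.001, -3.022]
force: [0.3, 0.9, 0.4]
finger_gap: -0.0004
grip_force: 0.0
t: 5.28
position: [0.5748, 0.0735, 0.0483]
tcp_rot: [-3.142, -0.0, -3.02]
force: [0.1, 1.1, -0.1]
finger_gap: 0.0003
grip_force: 0.4
t: 5.53
position: [0.5752, 0.0699, 0.0483]
tcp_rot: [3.141, -0.0, -3.02]
force: [0.1, 1.8, -0.4]
finger_gap: 0.0
grip_force: 0.6
```

```bash
python3 -m pendant '0 0 -2 0 0;0 0 -2 0 0;0 0 0 0 0'; python3 -m pendant '0 0 -2 0 0;0 0 -2 0 0;0 0 0 0 0'; python3 -m pendant '0 0 -2 0 0;0 0 -2 0 0;0 0 0 0 0'
```

```text
t: 5.78
position: [0.5752, 0.0695, 0.0483]
tcp_rot: [3.137, 0.0, -3.018]
force: [-2.0, 7.3, -0.3]
finger_gap: -0.0
grip_force: 3.0
t: 6.03
position: [0.5752, 0.0692, 0.0484]
tcp_rot: [3.132, 0.0, -3.015]
force: [-1.9, 11.5, -1.2]
finger_gap: 0.0002
grip_force: 5.2
t: 6.28
position: [0.5752, 0.0691, 0.0484]
tcp_rot: [3.128, 0.0, -3.013]
force: [-2.5, 16.1, -1.0]
finger_gap: -0.0002
grip_force: 7.4
```

The stop is reached: force jumps at y = 0.0695 against 0.072 predicted. Now I retreat, rise and go to the badges.

```bash
python3 -m pendant '0 0 30 0 0;0 0 15 -20 0;0.3 0 0 -38 0;0.6 0 0 -38 0;0.6 0 0 -38 0' >/dev/null; python3 -m pendant '0.6 0 0 -38 0;0.6 0 0 -38 0;0.6 0 0 0 0;0.6 0 0 0 0'
python3 - <<'E'
from h import *
print(rel([.6234,-.206,.26]),rel([.5480,-.204,.26]),read_state()["tcp_rot"])
for n in("side","top"):
  eyes.camera(n)
  for r in eyes.masks_of(n,"shuttle_knob")[:2]+eyes.masks_of(n,"badge_a")[:6]: print(n,r["p"],np.round(r["rect"]))
print(proj("side",[.5764,.0478,.063]),proj("side",[.5883,-.0266,.034]))
E
```

```text
t: 7.03
position: [0.573, 0.1015, 0.2614]
tcp_rot: [-3.141, 0.007, -3.022]
force: [-0.1, 0.2, -0.7]
finger_gap: 0.0517
grip_force: 0.0
[ -13.3 -311.4    1.8] [  61.4 -300.4    1.2] [-3.1405982   0.00695573 -3.02182028]
side 0.8 [247. 242.  25.  35.]
side 0.68 [325. 240.  21.  14.]
side 0.51 [277. 197.  14.   7.]
side 0.44 [201. 275.  15.  15.]
side 0.44 [330. 286.  18.  14.]
top 0.54 [229. 193.  32.  18.]
top 0.34 [251. 196.  18.  56.]
top 0.66 [228. 243.  12.  17.]
top 0.6 [307. 145.   9.  14.]
top 0.56 [245. 254.   7.  14.]
top 0.45 [292. 182.  13.  14.]
top 0.43 [291. 194.  51.  54.]
[247.13183274 244.26258466] [250.33285733 229.76767687]
```

```bash
python3 -m pendant '0.75 -2 -39 0 0;0.75 -2 -39 0 0;0.75 -2 -39 0 0;0.75 -2 -39 0 0;0.75 -2 -39 0 0' >/dev/null; python3 -m pendant '0.75 -2 -39 0 0;0.75 -1 -39 0 0;0.75 0 -38 0 0;0.75 0 0 0 0;0.75 0 0 0 0';  python3 -m pendant '0.75 0 0 39 0;0.75 0 0 39 0;0.75 0 0 39 0;0.75 0 0 39 0;0.75 0 0 0 0'
python3 - <<'E'
from h import *
print(rel([.6234,-.205,.03]))
E
```

```text
t: 8.17
position: [0.6206, -0.209, 0.2564]
tcp_rot: [-3.141, -0.003, -3.027]
force: [0.2, 0.8, -0.7]
finger_gap: 0.0639
grip_force: 0.0
t: 8.58
position: [0.6155, -0.2006, 0.0931]
tcp_rot: [3.133, -0.017, -3.017]
force: [-1.2, 0.5, -1.3]
finger_gap: 0.0643
grip_force: 0.0
[-8.4 -6.  62.9]
```

```bash
python3 -m pendant '0.75 -2 2 30 0;0.75 0 0 30 0;0.75 0 0 0 0;0.75 0 0 0 0;0.75 0 0 0 0'
python3 - <<'E'
from h import *
print(rel([.6234,-.205,.005]))
E
python3 -m pendant '0.75 0 0 6 0;0.75 0 0 6 0;0.75 0 0 0 0;0.75 0 0 0 0'
```

```text
t: 9.0
position: [0.6254, -0.2023, 0.045]
tcp_rot: [-3.14, 0.004, -3.02]
force: [0.4, -0.3, 0.6]
finger_gap: 0.064
grip_force: 0.0
[ 2.4 -2.4 39.9]
t: 9.33
position: [0.6234, -0.2025, 0.0306]
tcp_rot: [-3.142, -0.0, -3.02]
force: [0.5, -0.3, 0.2]
finger_gap: 0.0644
grip_force: 0.0
```

```bash
python3 -m pendant '0.65 0 -1 10 0;0.65 0 0 10 0;0.65 0 0 3 0;0.65 0 0 0 0;0.65 0 0 0 0'; python3 -m pendant '0.65 0 0 3 0;0.65 0 0 0 0;0.65 0 0 0 0'; python3 -m pendant '0.65 0 0 3 0;0.65 0 0 0 0;0.65 0 0 0 0'
```

```text
t: 9.75
position: [0.6233, -0.2033, 0.0066]
tcp_rot: [3.141, -0.001, -3.02]
force: [0.4, -0.1, -0.0]
finger_gap: 0.0553
grip_force: 0.0
t: 10.0
position: [0.6237, -0.2034, 0.0044]
tcp_rot: [-3.142, 0.0, -3.02]
force: [-0.2, 1.3, -0.3]
finger_gap: 0.0554
grip_force: 0.0
t: 10.25
position: [0.6236, -0.2034, 0.0012]
tcp_rot: [3.142, -0.0, -3.02]
force: [-0.5, 0.5, 0.3]
finger_gap: 0.0554
grip_force: 0.0
```

```bash
python3 -m pendant '0.5 0 0 0 0;0.4 0 0 0 0;0.3 0 0 0 0;0.3 0 0 0 0;0.3 0 0 0 0' 30;python3 -m pendant '0.3 0 0 0 0;0.3 0 0 0 0;0.3 0 0 0 0'
```

```text
t: 10.67
position: [0.6244, -0.2036, 0.0022]
tcp_rot: [-3.141, 0.002, -3.02]
force: [0.5, 0.7, 6.5]
finger_gap: 0.0364
grip_force: 32.9
t: 10.92
position: [0.6244, -0.2036, 0.0022]
tcp_rot: [-3.141, 0.002, -3.02]
force: [0.1, 0.1, 4.6]
finger_gap: 0.0364
grip_force: 32.9
```

```bash
python3 -m pendant '0.3 0 0 -8 0;0.3 0 0 -15 0;0.3 0 0 -30 0;0.3 0 0 -30 0;0.3 0 0 -30 0'; python3 -m pendant '0.3 0 0 -20 0;0.3 0 0 0 0;0.3 0 0 0 0'
python3 - <<'E'
from h import *
save("side","s2.png"); im=eyes.camera("top")
print(proj("top",[.6233,-.2035,.14]),proj("side",[.6233,-.2035,.14]))
for n in("side","top"):
  for r in eyes.masks_of(n,"badge_a")[:6]: print(n,r["p"],np.round(r["rect"]))
E
```

```text
t: 11.33
position: [0.6228, -0.2033, 0.1149]
tcp_rot: [3.141, -0.002, -3.02]
force: [0.6, -0.1, 0.5]
finger_gap: 0.036
grip_force: 30.1
t: 11.58
position: [0.624, -0.2036, 0.1356]
tcp_rot: [-3.141, 0.002, -3.02]
force: [0.4, -0.1, -0.7]
finger_gap: 0.0361
grip_force: 30.1
[294.20506261 173.75004672] [252.39559679 157.40752649]
side 0.7 [324. 241.  14.  12.]
side 0.62 [200. 272.  17.  16.]
side 0.59 [278. 196.  15.   5.]
side 0.45 [331. 288.  13.  20.]
side 0.23 [248. 242.  26.  33.]
top 0.52 [196. 166.  11.  12.]
top 0.26 [229. 191.  74.  70.]
```

View pics/s2.png

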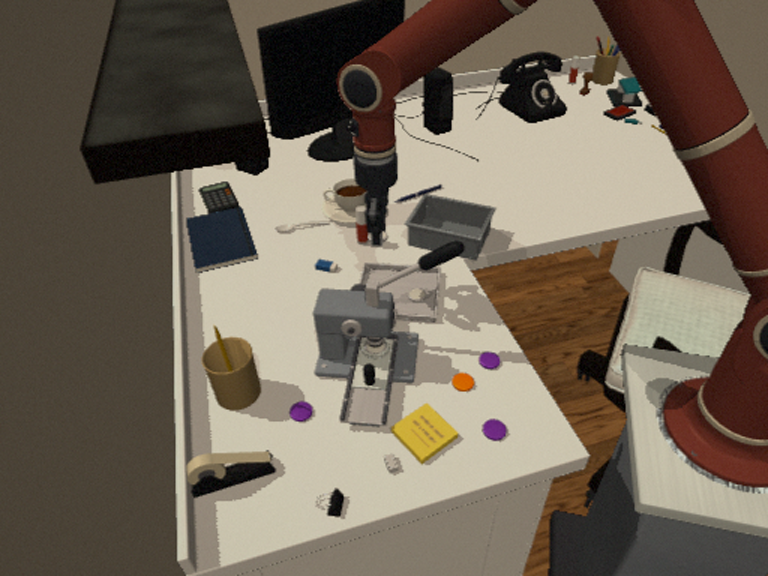

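The side view shows the badge held at about (255,160), the die home under the ram, and the second badge still in the tray at (278,196). On to the tote.

Run:
```python
from h import *
print(onz("top",(360.6,215.8),.062),rel([.55,-.42,.14]))
```

```text
[ 0.51144444 -0.42002678  0.062     ] [  98.1 -206.5   -7.5]
```

```bash
python3 -m pendant '0.3 15 -34 -2 0;0.3 17 -35 -2 0;0.3 17 -35 -2 0;0.3 17 -35 -1 0;0.3 17 -35 0 0' >/dev/null; python3 -m pendant '0.3 15 -33 0 0;0.3 0 0 0 0;0.3 0 0 0 0;0.3 0 0 0 0;0.3 0 0 0 0'
python3 - <<'E'
from h import *
print(rel([.55,-.42,.03]))
E
```

```text
t: 12.62
position: [0.5524, -0.4182, 0.1404]
tcp_rot: [3.139, -0.0, -3.017]
force: [-0.4, 0.5, -0.4]
finger_gap: 0.0363
grip_force: 30.2
[  2.6  -1.8 110.4]
```

```bash
python3 -m pendant '0.3 2 -2 30 0;0.3 0 0 30 0;0.3 0 0 30 0;0.3 0 0 18 0;0.3 0 0 0 0'; python3 -m pendant '0.3 0 0 0 0;0.4 0 0 0 0;0.6 0 0 0 0;0.6 0 0 0 0;0.6 0 0 0 0'; python3 -m pendant '0.6 0 0 -30 0;0.6 0 0 -36 0;0.6 0 0 -36 0;0.6 0 0 -20 0;0.6 0 0 0 0'
python3 - <<'E'
from h import *
print(rel([.550,-.204,.14]))
E
```

```text
t: 13.03
position: [0.5477, -0.4182, 0.0279]
tcp_rot: [3.133, -0.007, -3.017]
force: [-0.6, 0.5, -0.5]
finger_gap: 0.0363
grip_force: 30.2
t: 13.45
position: [0.5505, -0.4235, 0.035]
tcp_rot: [-3.14, 0.002, -3.02]
force: [0.2, -0.9, 0.1]
finger_gap: 0.0515
grip_force: 0.0
t: 13.87
position: [0.553, -0.4254, 0.1631]
tcp_rot: [-3.132, 0.01, -3.021]
force: [1.0, -0.6, -0.1]
finger_gap: 0.0512
grip_force: 0.0
[-23.5 220.3  21.3]
```

```bash
python3 -m pendant '0.7 -4 36 0 0;0.7 -4 36 0 0;0.7 -4 37 0 0;0.7 -4 37 0 0;0.7 -4 37 0 0' >/dev/null; python3 -m pendant '0.7 -3 37 5 0;0.7 0 0 30 0;0.7 0 0 30 0;0.7 0 0 20 0;0.7 0 0 0 0' >/dev/null;  python3 -m pendant '0.65 0 0 0 0;0.65 0 0 0 0;0.65 0 0 0 0';python3 - <<'E'
from h import *
print(rel([.548,-.204,.002]))
for n in("side","top"):
  eyes.camera(n)
  for r in eyes.masks_of(n,"badge_a")[:6]: print(n,r["p"],np.round(r["rect"]))
print(proj("side",[.53,-.423,.012]),proj("top",[.545,-.423,.012]))
im=eyes.camera("side"); cv2.imwrite("pics/s3.png",cv2.resize(im[110:240,220:380,::-1],None,fx=4,fy=4,interpolation=cv2.INTER_CUBIC))
E
```

```text
t: 14.95
position: [0.5472, -0.2025, 0.0721]
tcp_rot: [-3.14, 0.003, -3.021]
force: [0.3, 0.4, -0.6]
finger_gap: 0.0554
grip_force: 0.0
[-0.4 -1.5 70.1]
side 0.71 [199. 276.  15.  18.]
side 0.71 [326. 240.  15.  12.]
side 0.65 [330. 286.  15.  18.]
side 0.56 [252. 232.  13.   2.]
side 0.52 [308. 253.  15.  13.]
side 0.38 [279. 197.  14.   6.]
top 0.49 [199. 260.  13.  15.]
top 0.45 [228. 244.  17.  14.]
[295.37050823 153.67153512] [358.06223642 208.16033608]
```

View pics/s3.png

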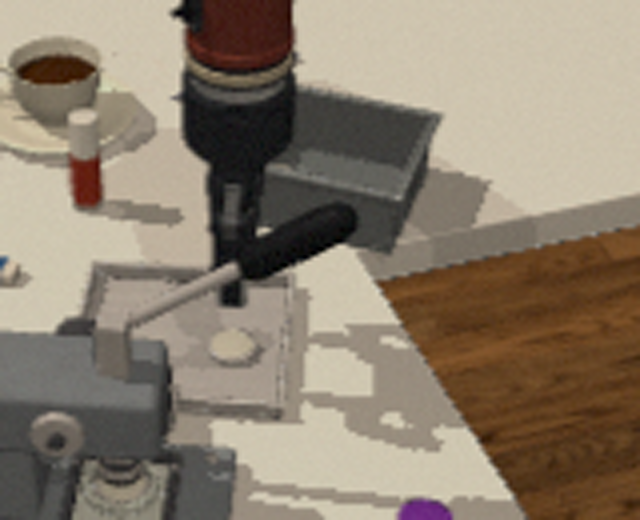

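The crop shows badge 1 at (278.5,196.5) under the open fingers. Badge 2 in the tote is hidden by the gripper.

```bash
python3 -m pendant '0.65 0 -1 25 0;0.65 0 0 20 0;0.65 0 0 12 0;0.65 0 0 5 0;0.65 0 0 0 0'; python3 -m pendant '0.65 0 0 5 0;0.65 0 0 3 0;0.65 0 0 0 0;0.65 0 0 0 0'; python3 -m pendant '0.5 0 0 0 0;0.4 0 0 0 0;0.3 0 0 0 0;0.3 0 0 0 0;0.3 0 0 0 0' 30;python3 -m pendant '0.3 0 0 0 0;0.3 0 0 0 0'
```

```text
t: 15.62
position: [0.5453, -0.2026, 0.0073]
tcp_rot: [3.141, -0.002, -3.02]
force: [0.3, 0.1, -0.0]
finger_gap: 0.0557
grip_force: 0.0
t: 15.95
position: [0.5463, -0.2029, 0.0007]
tcp_rot: [-3.141, 0.001, -3.02]
force: [0.5, 0.5, 0.0]
finger_gap: 0.0556
grip_force: 0.0
t: 16.37
position: [0.5471, -0.2029, 0.0021]
tcp_rot: [-3.141, 0.002, -3.02]
force: [0.2, 0.7, 7.9]
finger_gap: 0.0363
grip_force: 33.2
t: 16.53
position: [0.5471, -0.2029, 0.0021]
tcp_rot: [-3.141, 0.003, -3.02]
force: [-0.7, -0.0, 7.9]
finger_gap: 0.0365
grip_force: 33.2
```

```bash
python3 -m pendant '0.3 0 0 -8 0;0.3 0 0 -15 0;0.3 0 0 -35 0;0.3 0 0 -35 0;0.3 0 0 -35 0'>/dev/null; python3 -m pendant '0.3 0 0 -10 0;0.3 16 -33 0 0;0.3 16 -33 0 0;0.3 16 -33 0 0;0.3 16 -33 0 0'; python3 -m pendant '0.3 16 -33 0 0;0.3 10 -30 0 0;0.3 0 0 0 0;0.3 0 0 0 0;0.3 0 0 0 0'
python3 - <<'E'
from h import *
print(rel([.478,-.412,.035]))
E
```

```text
t: 17.37
position: [0.4976, -0.3428, 0.1387]
tcp_rot: [-3.141, -0.0, -3.02]
force: [0.8, 0.1, -1.1]
finger_gap: 0.0365
grip_force: 30.1
t: 17.78
position: [0.4803, -0.4063, 0.1381]
tcp_rot: [3.14, 0.0, -3.02]
force: [0.6, -0.1, -0.4]
finger_gap: 0.0362
grip_force: 30.2
[  3.   -5.5 103.1]
```

```bash
python3 -m pendant '0.3 1 -6 30 0;0.3 0 0 30 0;0.3 0 0 25 0;0.3 0 0 18 0;0.3 0 0 0 0'; python3 -m pendant '0.3 0 0 0 0;0.4 0 0 0 0;0.6 0 0 0 0;0.6 0 0 0 0;0.6 0 0 0 0'; python3 -m pendant '0.6 0 0 -30 0;0.6 0 0 -36 0;0.6 0 0 -36 0;0.6 0 0 -36 0;0.6 0 0 -36 0'; python3 -m pendant '0.6 0 0 -36 0;0.6 0 0 -36 0;0.6 0 0 0 0;0.6 0 0 0 0;0.6 0 0 0 0'
python3 - <<'E'
from h import *
print(rel([.480,-.088,.27]))
E
```

```text
t: 18.2
position: [0.4786, -0.4087, 0.0311]
tcp_rot: [3.134, -0.006, -3.017]
force: [0.4, 0.6, -0.2]
finger_gap: 0.0367
grip_force: 30.2
t: 18.62
position: [0.4807, -0.4138, 0.0368]
tcp_rot: [-3.14, 0.002, -3.02]
force: [-0.4, -0.3, 0.8]
finger_gap: 0.0512
grip_force: 0.0
t: 19.03
position: [0.4798, -0.4133, 0.2119]
tcp_rot: [-3.141, 0.001, -3.021]
force: [-0.5, -0.4, 0.2]
finger_gap: 0.0511
grip_force: 0.0
t: 19.45
position: [0.4795, -0.4131, 0.2814]
tcp_rot: [3.142, -0.0, -3.02]
force: [-0.3, -0.2, -0.7]
finger_gap: 0.0509
grip_force: 0.0
[-39.8 322.6  11.4]
```

```bash
python3 -m pendant '0.7 -5 39 0 0;0.7 -5 39 0 0;0.7 -5 39 0 0;0.7 -5 39 0 0;0.7 -5 39 0 0' >/dev/null; python3 -m pendant '0.7 -5 39 0 0;0.7 -5 39 0 0;0.7 -5 39 0 0;0.7 0 10 0 0;0.7 0 0 0 0'>/dev/null; python3 -m pendant '0.7 0 0 0 0;0.7 0 0 0 0;0.7 0 0 0 0'
python3 - <<'E'
from h import *
print(rel([.487,-.0889,.206]))
S=eyes.camera("side");T=eyes.camera("top")
c=[cv2.resize(i[:,:,::-1],(380,450),interpolation=cv2.INTER_CUBIC) for i in(S[110:230,255:356],T[150:270,310:411])]
cv2.imwrite("pics/tote.png",np.hstack(c))
cv2.imwrite("pics/gr.png",cv2.resize(S[100:230,220:350,::-1],None,fx=4,fy=4,interpolation=cv2.INTER_CUBIC))
E
```

```text
t: 20.53
position: [0.4804, -0.0912, 0.2807]
tcp_rot: [-3.141, -0.001, -3.024]
force: [0.6, 0.3, -0.2]
finger_gap: 0.0598
grip_force: 0.0
[-6.9  1.6 74.7]
```

View pics/tote.png

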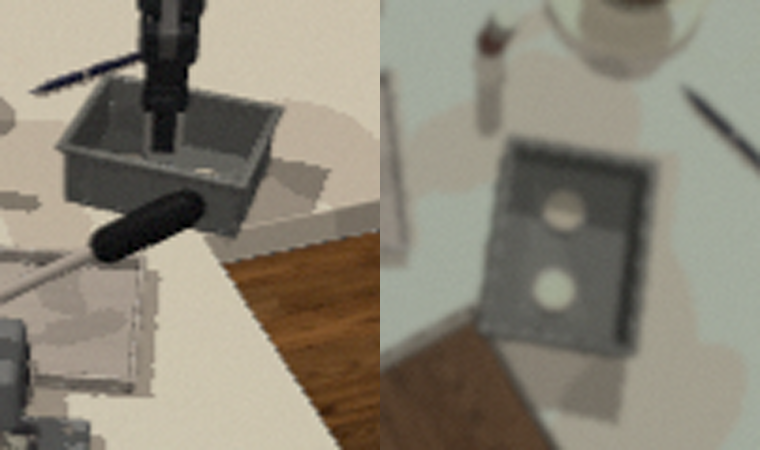

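View pics/gr.png

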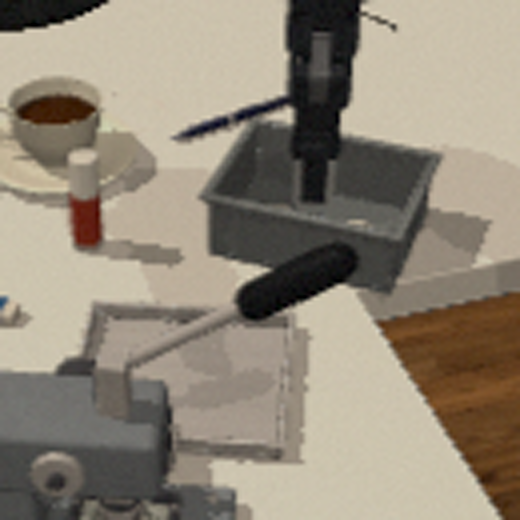

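Both badges lie on the tote floor, at about (358,206) and (356,227) in the top view. The fingers are straddling above the grip, whose centre is at (294.6,170.3). I'll descend and pinch it.

```bash
python3 -m pendant '0.7 -3 1 30 0;0.7 -3 0 30 0;0.7 0 0 20 0;0.7 0 0 12 0;0.7 0 0 0 0'; python3 -m pendant '0.7 0 0 0 0;0.5 0 0 0 0;0.2 0 0 0 0;0.2 0 0 0 0;0.2 0 0 0 0' 50;python3 -m pendant '0.2 0 0 0 0;0.2 0 0 0 0'
python3 - <<'E'
from h import *
print(rel([.487,-.0889,.187]))
E
```

```text
t: 21.05
position: [0.4845, -0.088, 0.1865]
tcp_rot: [3.14, -0.006, -3.022]
force: [0.0, -0.0, 1.3]
finger_gap: 0.0597
grip_force: 0.0
t: 21.47
position: [0.4873, -0.0883, 0.1905]
tcp_rot: [-3.139, 0.002, -3.021]
force: [-0.8, -1.3, 2.8]
finger_gap: 0.0239
grip_force: 48.8
t: 21.63
position: [0.487, -0.0883, 0.1901]
tcp_rot: [-3.14, 0.001, -3.021]
force: [-0.9, -3.4, 3.0]
finger_gap: 0.024
grip_force: 48.9
[ 0.1 -0.5  3.1]
```

```bash
python3 -m pendant '0.2 4.7 7 0 0' >/dev/null 2>&1 & sleep 0; wait; python3 -c "
from h import *
s=read_state();print(s['t'],s['position'],s['force'])"
```

```text
21.7167 [ 0.48725798 -0.08789786  0.19059633] [ 17.95154911 -24.83664621 -10.01244223]
```

I mistyped that row: it shifted 7 mm along y instead of z. I'm undoing it now.

```bash
python3 -m pendant '0.2 -4.7 -7 0 0;0.2 0 0 0 0;0.2 0 0 0 0'
```

```text
t: 21.97
position: [0.4866, -0.0884, 0.1896]
tcp_rot: [-3.14, 0.0, -3.021]
force: [-1.0, -4.8, 3.8]
finger_gap: 0.024
grip_force: 51.0
```

Recovered: the pose and force are back to what they were. Now the swing.

```bash
python3 -m pendant '0.2 4.7 0 7 0;0.2 4.2 0 7.5 0;0.2 3.9 0 7.5 0;0.2 3.5 0 7.8 0;0.2 0 0 0 0'; python3 -m pendant '0.2 3 0 7.9 0;0.2 2.8 0 8 0;0.2 2.3 0 8.2 0;0.2 1.9 0 8.3 0;0.2 0 0 0 0'; python3 -m pendant '0.2 0 0 0 0;0.2 0 0 0 0'
python3 - <<'E'
from h import *
p=[.5883,-.0266,.1267]
for n in("top","side"):
    eyes.camera(n); r=eyes.masks_of(n,"lever_grip")
    if r: print(n,r[0]["p"],np.round(r[0]["rect"],1))
E
```

```text
t: 22.38
position: [0.4705, -0.0903, 0.1592]
tcp_rot: [-3.14, 0.001, -3.021]
force: [-0.7, -5.9, 6.2]
finger_gap: 0.0242
grip_force: 49.4
t: 22.8
position: [0.4607, -0.0914, 0.1267]
tcp_rot: [-3.14, 0.001, -3.022]
force: [-1.4, -5.9, 5.2]
finger_gap: 0.024
grip_force: 48.9
t: 22.97
position: [0.4609, -0.0914, 0.1276]
tcp_rot: [-3.14, 0.001, -3.022]
force: [-0.7, -4.8, 5.8]
finger_gap: 0.0237
grip_force: 48.9
side 0.85 [276.8 191.9  87.2   9.7]
```

```bash
python3 -m pendant '0.2 1.4 0 8.4 0;0.2 1.1 0 8.4 0;0.2 0.6 0 8.5 0;0.2 0.3 0 5 0;0.2 0 0 0 0'; python3 -m pendant '0.2 0 0 0 0;0.2 0 0 0 0;0.2 0 0 0 0'
```

```text
t: 23.58
position: [0.4575, -0.0918, 0.097]
tcp_rot: [-3.14, 0.001, -3.022]
force: [-1.8, -6.2, 10.6]
finger_gap: 0.024
grip_force: 49.4
t: 23.83
position: [0.4575, -0.0918, 0.0977]
tcp_rot: [-3.14, 0.001, -3.022]
force: [-2.3, -5.6, 9.5]
finger_gap: 0.0244
grip_force: 49.3
```

```bash
python3 -m pendant '0.2 0 0 4 0;0.2 0 0 0 0;0.2 0 0 0 0;0.2 0 0 0 0;0.2 0 0 0 0'; python3 -m pendant '0.2 0 0 0 0;0.2 0 0 0 0;0.2 0 0 0 0;0.2 0 0 0 0;0.2 0 0 0 0'
python3 - <<'E'
from h import *
S=eyes.camera("side").copy(); c,s=np.cos(.1267),np.sin(.1267)
def w(X): return [.5883+c*X[0]-s*X[1],-.0266+s*X[0]+c*X[1],X[2]]
S4=cv2.resize(S[150:260,200:350,::-1],None,fx=5,fy=5,interpolation=cv2.INTER_CUBIC)
for q,col in((.5,(0,255,0)),(.6,(255,0,255)),(.7,(0,0,255))):
    e=.6-q
    a=[proj("side",w([.032-L*np.cos(e),-.049,.110+L*np.sin(e)])) for L in(.21,.222)]
    a=[tuple(int(v) for v in (x-[200,150])*5) for x in a]; cv2.line(S4,a[0],a[1],col,1)
cv2.imwrite("pics/lev.png",S4)
E
```

```text
t: 24.25
position: [0.4575, -0.0918, 0.0938]
tcp_rot: [-3.14, 0.002, -3.022]
force: [-2.5, -6.1, 9.8]
finger_gap: 0.0241
grip_force: 49.5
t: 24.67
position: [0.4574, -0.0918, 0.0938]
tcp_rot: [-3.14, 0.001, -3.022]
force: [-2.9, -5.4, 10.6]
finger_gap: 0.0242
grip_force: 49.5
```

View pics/lev.png

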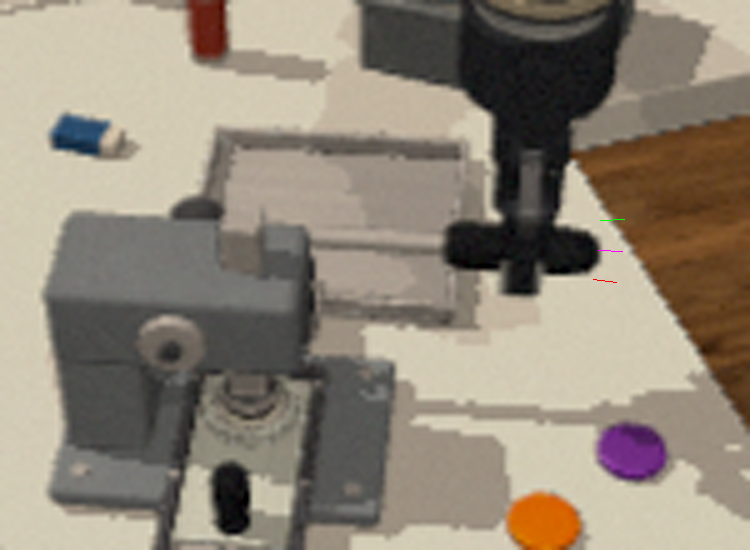

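The grip's end lines up with the 0.60 mark. The die is home, the pad is in the nest, and the hold force is about 10 N, as it should be at level.

```bash
python3 -m pendant '0.2 0 0 0 0;0.2 0 0 0 0;0.2 0 0 0 0;0.2 0 0 0 0;0.2 0 0 0 0'; python3 -c "
from cell import ticket
print(ticket.finish_job())"
```

```text
t: 25.13
position: [0.4574, -0.0918, 0.0938]
tcp_rot: [-3.14, 0.001, -3.022]
force: [-1.7, -5.5, 10.0]
finger_gap: 0.0245
grip_force: 49.5
the job is handed in; nothing more can be done
None
```

Job handed in at about 25 s with both badges in the tote, the die home and the lever held level at about 0.60 rad with about 10 N; the hand-in returned no verdict, and one mistyped row briefly pushed the gripped lever sideways (peak about 32 N wrist force) before I reversed it.

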